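# Close the shutter and draw the sample tray out

### The job

The measurement is over: with a fingertip, push the red shutter tab on top of the low black sample chamber along its slot right up to the end with the green mark, and only then hook a fingertip behind the upright yellow lip and draw the yellow tray gently out to its stop. Do not pinch the lip, and do not lift anything. Leave the blue tray shut, the dishes lying in their trays and everything else on the bench and chamber where it is.

Things in the scene. Friction and masses are not known exactly. Their poses are not given: they have to be found in the camera images.
- chamber: Low black fixed box, 290 mm wide (y), 200 deep (x), roof 55 above the bench. Origin on the bench under the middle of its front face; +x runs into the box, z up. Two trays slide out along -x, centred at y = 72 and -72 mm (which is where differs), over an 8 mm base plate reaching 180 mm out in front. On the roof a lamp head, 120 mm wide, 45 high, 127 to 193 mm behind the front face.
- shutter (a joint): Shutter tab's position along its slot: 0 at the white-mark end (open), 0.060 m at the green-mark end (closed); it grows along the chamber's +y. Starts 0 to 0.02. It stays where it is left; pushing takes about 2 to 3 N.
- shutter_tab (a point): Middle of the top of the red shutter tab: an upright block 18 mm (chamber's x) by 10 mm (y), 24 mm high, standing on the chamber's roof 26 mm behind the front face (top 79 mm above the bench). It slides along the chamber's y, from y = -30 mm (open) to +30 mm (closed) in the chamber's frame.
- tray_yellow (a joint): How far the yellow tray is drawn out: 0 shut, 0.110 m at its stop; it moves along the chamber's -x. Starts at 0. It stays where it is left; pulling takes about 2 to 4 N.
- lip_yellow (a point): Middle of the top edge of the yellow lip's inner face (the side towards the chamber). Lip: plain upright plate on the tray's front end, 100 mm wide (chamber's y), 8 mm thick, top 60 mm above the bench. Site axes as the chamber's. Behind it the bare tray floor, 20 mm above the bench, runs 60 mm back to the chamber's front when shut: room for a closed fingertip from above. Pull this one.
- face_yellow: Outer (robot-side) half of the yellow lip, a plate 4 mm thick, 100 mm wide, 48 mm high; origin at its centre. It must not be squeezed.
- tray_blue (a joint): How far the blue tray is drawn out: 0 shut (its start), 0.110 m at its stop. It must stay shut.
- lip_blue (a point): Middle of the top edge of the blue lip's inner face (the side towards the chamber). Lip: plain upright plate on the tray's front end, 100 mm wide (chamber's y), 8 mm thick, top 60 mm above the bench. Site axes as the chamber's. Behind it the bare tray floor, 20 mm above the bench, runs 60 mm back to the chamber's front when shut: room for a closed fingertip from above. Leave alone.
- dish_yellow_center (a point): Centre of the round flat covered glass-clear dish (66 mm across, 12 mm high, about 40 g, loose) lying in the low pocket of the yellow tray, 110 mm behind the inner face of the lip; under the chamber's roof while the tray is shut.
- dish_blue_center (a point): Centre of the round flat covered glass-clear dish (66 mm across, 12 mm high, about 40 g, loose) lying in the low pocket of the blue tray, 110 mm behind the inner face of the lip; under the chamber's roof while the tray is shut.
- lens_cap: Black round lens cap, 40 mm across, 12 mm high, loose on the chamber's roof, left (+y) part. Origin under its centre. Leave alone.
- filter_box: Small white filter box, 45 x 32 x 16 mm, loose on the chamber's roof, right (-y) part. Origin under its centre. Leave alone.
- mouse: Black computer mouse, 105 x 60 x 32 mm, on the bench right of the chamber. Origin under its centre. Leave alone.
- sample_clamp: Aluminium bar 110 x 40 x 12 mm with two clear blocks, 52 mm high in all, on the bench at the right. Origin under its centre. Leave alone.
- cleaner: White plastic bottle with a blue cap, 52 mm across, 130 mm tall, on the bench at the left. Origin under its centre. Leave alone.
- driver: Screwdriver lying on the bench at the left. Origin under its middle. Leave alone.
- dish_stack: Two stacked clear dishes, 80 mm across, 27 mm high, on the bench at the left. Origin under the centre. Leave alone.

How it is judged (in metres and radians):
On the way, in this order (a step that is already met when the one before it is completed fails the run):
1. the shutter tab is at the green-mark end of its slot (value of joint shutter above 0.054 m), for 0.2 s.
2. the yellow tray is drawn out to its stop (value of joint tray_yellow above 0.102 m and value of joint shutter above 0.052 m), for 0.2 s.
At the end, for the whole second after the job is handed in: Shutter within 8 mm of the green-mark end, yellow tray within 8 mm of its stop and at rest, blue tray within 12 mm of shut, both dishes lying flat in their trays' pockets (within 12 mm) (all of step 2 and velocity of joint tray_yellow below 0.01 m/s and value of joint tray_blue below 0.012 m and x of dish_yellow_center in the frame of lip_yellow between 0.098 and 0.122 m and y of dish_yellow_center in the frame of lip_yellow between -0.012 and 0.012 m and z of dish_yellow_center in the frame of lip_yellow below -0.026 m and angle between each of dish_yellow_center, dish_blue_center's own z axis and vertical below 0.15 rad and x of dish_blue_center in the frame of lip_blue between 0.098 and 0.122 m and y of dish_blue_center in the frame of lip_blue between -0.012 and 0.012 m and z of dish_blue_center in the frame of lip_blue below -0.026 m); the robot touches nothing.
It fails at once if the yellow tray is drawn (over 15 mm) while the shutter is not closed (value of joint tray_yellow above 0.015 m and value of joint shutter below 0.05 m).
It fails at once if the tray is jerked (faster than 0.4 m/s) (velocity of joint tray_yellow above 0.4 m/s).
It fails at once if the lip's outer face is squeezed (over 6 N): it is to be hooked, not pinched (contact force between the fingers and face_yellow above 6 N).
It fails at once if the blue tray is drawn out (over 12 mm) (value of joint tray_blue above 0.012 m).
It fails at once if a dish is lifted out of its tray, or a bystander is moved (over 25 mm) (height (world z) of any of dish_yellow_center, dish_blue_center above 0.045 m or distance of any of lens_cap, filter_box, mouse, sample_clamp, cleaner, driver, dish_stack from where it was at the start of the episode above 0.025 m).
It also fails if it takes over 42 s, if anything falls off the work surface, if the arm or the gripper's body presses on something with over 40 N, if the wrist force passes 120 N, or if a joint passes its speed limit or range.

### The arm

A 7-joint arm with a two-finger parallel gripper is mounted at the origin on the work surface. World frame = base frame: x ahead of the robot, y to its left, z up, the work surface at z = 0. Lengths are in mm, angles in rad, forces in N, time in s.
With the tool pointing down it reaches from about 400 to 875 mm from the base axis. Payload 4.4 kg.
Tool frame: the origin (TCP) lies between the finger pads; the fingertips stand ctrl.tip_reach ahead of it and the grasp point (between the pads) lies 8 mm behind it (ctrl.tip_reach is the distance from the TCP to the fingertips, in mm); z points along the fingers, y is the direction in which the jaws open and shut (so a half turn about z gives the same grasp; the last joint's range is limited). The gripper opens to 85 mm and grips with 20 to 120 N. Pads are 22 mm wide; open, the fingers measure 114 mm over their backs; the gripper's body (76 mm by 85 mm) begins 54 mm behind the grasp point. The pads swing forward as they close: fully open they stand 13 mm farther back than shut.
Start: joints at [1.067, 0.628, 0.038, 1.517, -0.027, 0.996, -0.02], TCP at [275.594, -588.698, 242.313] pointing down, gripper open.
Joint ranges: [-3.06, 3.06], [-0.37, 2.12], [-1.25, 1.32], [0.18, 2.47], [-1.1, 4.24], [0.23, 1.98], [-2.94, 2.94]. Speed limits (rad/s): [2.57, 2.57, 3.14, 3.14, 3.14, 3.14, 3.14].

### API

Orientations are given as [roll, pitch, yaw] about the fixed x, y, z axes, in that order (R = Rz(yaw) Ry(pitch) Rx(roll)).
In Python, from cell import status, viewer, order, ctrl gives the robot as it stands.
- The arm moves only by the tool play_rows, never from a script. Its argument "series" is a list of rows, each a list of 5 numbers: the shift along the tool's x, y, z in cm, then the turn about the tool's z in degrees, then the closure, from 0 (fully open) to 1 (shut). In form: [[x, y, z, yaw, gripper], ...]. A call has 1 to 8 rows; each row is the pose to reach, as a shift and turn from the pose commanded when the call began, along the tool's axes at that moment; what a row does not reach only later rows make up. A row lasts 1/10 s, in which the tool goes at most 50 mm and 8.59 degrees, less where a joint would pass 70% of its speed; a pose out of reach is approached as far as the arm can. A call with a gripper value outside its range is refused whole. The fingers move at their own pace and stop on an object; the grip force is fixed at half the most. Time passes only in rows, so rows that repeat a pose let the fingers close. It gives the time, the measured TCP pose, the force and the opening at its end, in the units of the state.
- status.read_state(): the state, without advancing time (a new reading comes with each control period).
- viewer.get_image(name): name is "scene" or "side" or "wrist"; returns a dict with "img" (400x640x3 uint8, red, green, blue), "vfov" (degrees; the focal length in pixels is half the picture's height over the tangent of half this angle, whatever the lens; pixels are square), "cx", "cy" (the principal point, pixels), "rvec" (rotation vector, rad) and "tvec" (3), from world to camera coordinates, as OpenCV has them; the wrist camera has in their place "tool_from_camera" (4x4, takes a point from camera to tool coordinates, whose origin is the TCP and whose axes are the flange's). Camera axes: x right, y down, z forward; pixel columns grow to the right and rows downward; lengths in mm; the calibration is good to about 2 mm. A picture is of the moment at which its call begins: read the wrist's pose just before it. There is no depth.
- order.finish_job(): hands the job in, once; it reports no verdict.
The state is a dict: "clock": time; "qpos": joint angles; "qd": joint speeds; "tau": joint torques, N m; "eef_pos": TCP position; "tool_rot": TCP orientation; "force": force on the tool from outside, world axes, zero at the start; "torque": the same for the moment, N m; "width": finger opening in mm.
Only numpy, scipy, OpenCV 4.12 (cv2) and the standard library are available. Lean on these libraries where they do the work, as an engineer would, in place of code of your own. Each camera call takes 0.05 s, during which the arm holds its last target. There are 200 camera calls.

## Working session

There is one attempt and no reset: what is moved stays moved. The work goes in short steps, Python scripts to look and compute and a tool call to move; the robot and the scene stay as the last step left them, time stands still between calls to the robot, and variables do not carry over. Pictures are saved under pics/ and viewed, about 8 in all and at most 12, crops included, and the job is handed in when it is done.

Besides the shell and the picture viewer there is one more tool, called after "Call:" by a JSON object that holds its "api" and its "payload". play_rows: Moves the arm, as the interface text tells. Its arguments: {"type":"object","properties":{"series":{"type":"array","items":{"type":"array","items":{"type":"number"}}}},"required":["series"]}

```bash
mkdir -p pics
cat > h.py <<'E'
import numpy as np, cv2
from cell import status, viewer, order, ctrl
def K(d):
    f=d["img"].shape[0]/2/np.tan(np.radians(d["vfov"])/2)
    return np.array([[f,0,d["cx"]],[0,f,d["cy"]],[0,0,1]])
def ray(d,uv):
    R,_=cv2.Rodrigues(np.array(d["rvec"],float)); t=np.array(d["tvec"],float).reshape(3)
    return -R.T@t, R.T@np.linalg.inv(K(d))@np.array([uv[0],uv[1],1.])
def onplane(d,uv,z):
    o,v=ray(d,uv); return o+v*(z-o[2])/v[2]
def proj(d,P):
    return cv2.projectPoints(np.array(P,float).reshape(-1,3),np.array(d["rvec"],float),np.array(d["tvec"],float),K(d),None)[0].reshape(-1,2)
def save(n,im): cv2.imwrite(n,cv2.cvtColor(im,cv2.COLOR_RGB2BGR))
def blobs(im,lo,hi,mn=20):
    m=cv2.inRange(cv2.cvtColor(im,cv2.COLOR_RGB2HSV),lo,hi)
    n,l,s,c=cv2.connectedComponentsWithStats(m)
    return [(s[i].tolist(),c[i].round(1).tolist()) for i in range(1,n) if s[i][4]>mn],l
E
python3 - <<'E'
from h import *
s=status.read_state(); print(s, ctrl.tip_reach)
for n in("scene","side"):
    d=viewer.get_image(n); np.save(n+".npy",d,allow_pickle=True); save(f"pics/{n}0.png",d["img"])
    print(n,d["vfov"],ray(d,(320,200)))
    im=d["img"]
    for nm,lo,hi in(("red",(0,130,80),(8,255,255)),("yel",(20,110,80),(35,255,255)),("grn",(45,90,60),(85,255,255)),("blue",(100,110,50),(125,255,255))):
        print(nm,blobs(im,lo,hi)[0])
E
```

```text
{'clock': 0.0, 'qpos': array([ 1.06720975,  0.62932682,  0.03841973,  1.51837694, -0.02700222,
        0.99629429, -0.02003696]), 'qd': array([-1.93293416e-03, -6.14052999e-04,  3.90086127e-04, -6.11258798e-04,
       -1.50119732e-03, -6.43215797e-05,  2.04200158e-04]), 'tau': array([ 1.45738418e-04, -5.63399971e+01,  1.22628573e+00, -1.93443310e+01,
        1.10959390e-02,  1.05764242e-02,  1.22501604e-05]), 'eef_pos': array([ 275.33979431, -588.13262278,  241.39831501]), 'tool_rot': array([-3.13970450e+00,  9.26909756e-06,  4.37766192e-01]), 'force': array([ 0.1707358 , -0.65090679, -0.77831326]), 'torque': array([ 0.01135504, -0.02175748, -0.019105  ]), 'width': 85.59722643996889} 11.0
scene 57.22562095767513 (array([1381.38169872, -170.43785723,  889.34408097]), array([-0.68286536,  0.11779262, -0.72148041]))
red [([389, 145, 17, 16, 105], [397.7, 152.3])]
yel [([321, 199, 32, 14, 288], [336.7, 205.3]), ([543, 262, 95, 65, 3312], [590.0, 293.6])]
grn [([334, 220, 9, 10, 72], [337.7, 224.3])]
blue [([501, 53, 66, 45, 1523], [533.7, 72.0]), ([51, 171, 68, 41, 1796], [87.9, 191.9]), ([456, 183, 8, 8, 51], [459.9, 186.5]), ([0, 188, 35, 47, 379], [14.9, 211.7]), ([275, 205, 32, 12, 189], [293.6, 210.0]), ([119, 213, 46, 5, 182], [141.7, 214.5])]
side 43.653742332541604 (array([-150.47963635,  702.78700943,  822.30543835]), array([ 0.5782317 , -0.56189256, -0.59167014]))
red [([308, 169, 6, 9, 35], [310.8, 173.1]), ([274, 311, 16, 46, 427], [281.2, 332.1])]
yel [([290, 196, 31, 31, 517], [305.2, 211.2]), ([0, 200, 61, 57, 1886], [24.1, 225.9])]
grn [([281, 185, 14, 8, 60], [287.6, 188.4])]
blue [([508, 116, 57, 49, 1801], [537.1, 139.8]), ([456, 143, 37, 15, 130], [473.8, 149.8]), ([154, 230, 11, 7, 56], [158.7, 233.0])]
```

View pics/scene0.png

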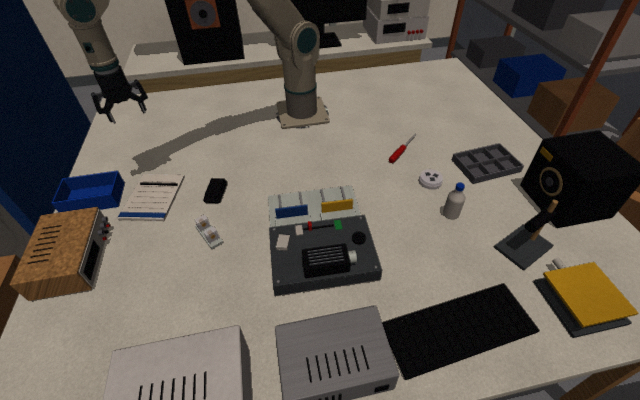

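View pics/side0.png

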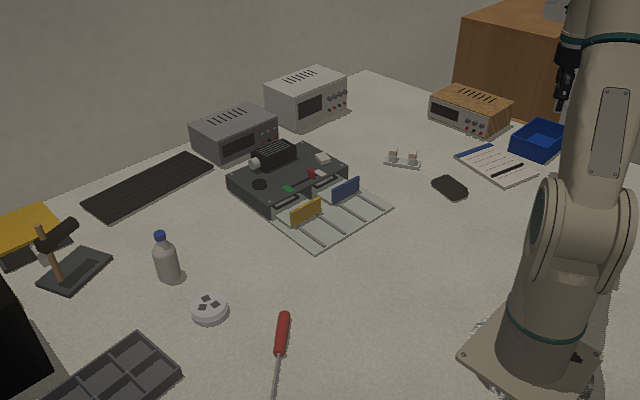

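The scene view shows the chamber at about (325,250), with its front facing the robot. The red tab is at (310,226), the green mark at (338,224) and the yellow lip at (337,205). The side view agrees, with the yellow lip at (305,211). I'll enlarge both to read the corners.

Run:
```python
from h import *
a=np.load("scene.npy",allow_pickle=True).item(); b=np.load("side.npy",allow_pickle=True).item()
ca=cv2.resize(a["img"][180:300,260:390],None,fx=6,fy=6,interpolation=cv2.INTER_CUBIC)[:600]
A=cv2.resize(a["img"][180:300,260:390],(520,480),interpolation=cv2.INTER_CUBIC)
save("pics/cropA.png",cv2.resize(a["img"][182:296,262:388],(756,600)[::1] if 0 else (630,570),interpolation=cv2.INTER_CUBIC))
for n,d,u0,u1,lo,hi in(("yel scene",a,300,380,(20,110,60),(35,255,255)),("yel side",b,270,340,(18,90,60),(35,255,255)),("red scene",a,295,330,(0,100,60),(8,255,255)),("red side",b,300,325,(0,100,60),(8,255,255)),("grn scene",a,320,350,(45,90,60),(85,255,255)),("blue sc",a,270,310,(100,100,40),(125,255,255))):
    m=cv2.inRange(cv2.cvtColor(d["img"],cv2.COLOR_RGB2HSV),lo,hi); m[:,:u0]=0;m[:,u1:]=0;m[:160]=0;m[240:]=0
    p=np.argwhere(m)[:,::-1]; r=cv2.boxPoints(cv2.minAreaRect(p.astype(np.float32)))
    print(n,len(p),p.mean(0).round(1),r.round(1).tolist())
    for z in(55,60,79,36): print(z,onplane(d,p.mean(0),z).round(1)[:2],end=' ')
    print()
```

```text
yel scene 288 [336.7 205.3] [[320.6000061035156, 202.1999969482422], [351.8999938964844, 197.89999389648438], [353.29998779296875, 208.1999969482422], [322.0, 212.5]]
55 [625.4  11.9] 60 [629.9  10.8] 79 [647.1   6.7] 36 [608.2  16.1] 
yel side 529 [305.2 211.2] [[284.29998779296875, 214.1999969482422], [318.70001220703125, 194.8000030517578], [326.29998779296875, 208.10000610351562], [291.8999938964844, 227.5]]
55 [592.1  33.8] 60 [587.2  38.2] 79 [568.8  54.7] 36 [610.4  17.3] 
red scene 32 [309.6 225.2] [[308.0, 221.0], [311.0, 221.0], [311.0, 230.0], [308.0, 230.0]]
55 [686.3 -84.4] 60 [690.5 -84.9] 79 [706.3 -86.9] 36 [670.5 -82.4] 
red side 54 [310.7 173.3] [[308.0, 169.0], [314.0, 169.0], [314.0, 178.0], [308.0, 178.0]]
55 [708.3 -96.5] 60 [702.7 -91.3] 79 [681.4 -71.5] 36 [ 729.5 -116.3] 
grn scene 72 [337.7 224.3] [[334.0, 220.0], [342.0, 220.0], [342.0, 229.0], [334.0, 229.0]]
55 [700.9  -2.5] 60 [705.   -3.5] 79 [720.5  -7.3] 36 [685.5   1.4] 
blue sc 301 [291.2 211.1] [[274.8999938964844, 208.60000610351562], [305.8999938964844, 204.1999969482422], [307.29998779296875, 213.8000030517578], [276.29998779296875, 218.1999969482422]]
55 [ 618.9 -129.7] 60 [ 623.4 -129.9] 79 [ 640.8 -130.9] 36 [ 601.5 -128.8]
```

View pics/cropA.png

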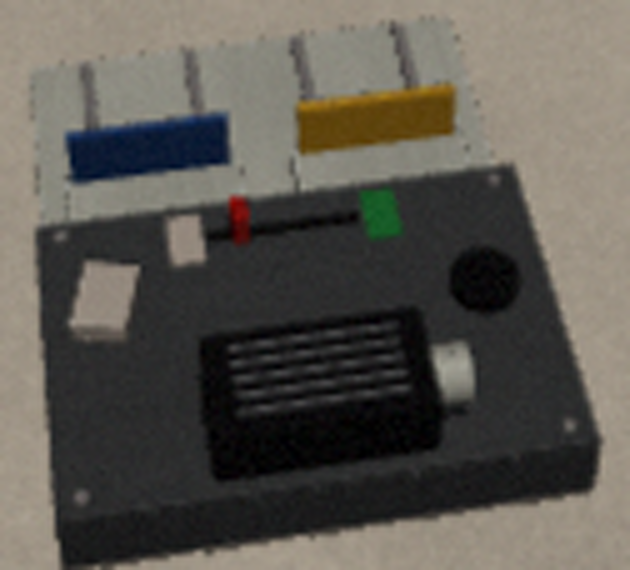

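The crop shows the roof corners at about (38,230), (515,165), (598,440) and (60,515). The red tab is at (238,218), between the white mark at (186,240) and the green mark at (380,213), with nothing in its way. The lens cap is at (484,280) and the filter box at (105,300).

Run:
```python
from h import *
a=np.load("scene.npy",allow_pickle=True).item(); b=np.load("side.npy",allow_pickle=True).item()
c=[(38,230),(515,165),(598,440),(60,515)]
P=np.array([onplane(a,(u/5+262-.4,v/5+182-.4),55)[:2] for u,v in c])
M=np.array([(0,-145),(0,145),(200,145),(200,-145)],float)
# add lip inner-face top corners? top edge z=60 : inner face in scene bottom of top strip ~ crop points
L=[((298,100),(-60,72-50)),((453,86),(-60,122)),((68,135),(-60,-122)),((227,115),(-60,-22))]
P=np.vstack([P]+[onplane(a,(u/5+262-.4,v/5+182-.4),60)[:2] for (u,v),m in L]); M=np.vstack([M]+[m for _,m in L])
pm,mm=P.mean(0),M.mean(0)
U,S,Vt=np.linalg.svd((M-mm).T@(P-pm)); R=(U@Vt).T
t=pm-R@mm; yaw=np.arctan2(R[1,0],R[0,0])
print("origin",t.round(1),"yaw",yaw,np.degrees(yaw)); print((M@R.T+t-P).round(1))
np.save("pose.npy",np.r_[t,yaw])
W=lambda x,y:(R@[x,y]+t).round(1)
print("lip",W(-60,72),"slot ends",W(26,-30),W(26,30))
for nm,d,uv,z in(("tab sc",a,(238/5+261.6,203/5+181.6),79),("tab side",b,(310.7,171),79)):
    print(nm,(R.T@(onplane(d,uv,z)[:2]-t)).round(1))
# check: side projection of lip corners
def H(x,y,z): return np.r_[R@[x,y]+t,z]
print("side proj lip top outer",proj(b,[H(-68,22,60),H(-68,122,60),H(0,145,55),H(0,-145,55)]).round(1))
```

```text
origin [669.7 -58.4] yaw -0.04660423206098293 -2.6702258045426
[[-6.5 -1. ]
 [-4.9  0.7]
 [-1.7  2.8]
 [ 0.8 -2.7]
 [ 6.7 -0.9]
 [ 2.   1.5]
 [ 1.8 -1. ]
 [ 1.7  0.6]]
lip [613.1  16.3] slot ends [694.3 -89.6] [697.1 -29.7]
tab sc [ 26.5 -26.4]
tab side [ 20.8 -20. ]
side proj lip top outer [[321.1 196.7]
 [291.3 212.7]
 [267.6 206. ]
 [348.4 164.8]]
```

Call:
{"api": "play_rows", "payload": {"series": [[4,-2.4,0,4,0.3],[8,-4.7,0,8,0.6],[12,-7,0,12,1],[16,-9.4,0,16,1],[20,-11.7,0,20,1],[24,-14,0,24,1],[27.7,-16.2,0,27.8,1],[27.7,-16.2,0,27.8,1]]}}

```text
clock: 0.9
eef_pos: [462.7, -316.8, 241.7]
tool_rot: [-3.137, -0.002, -0.037]
force: [0.1, -0.6, 0.1]
width: 0.2
```

Call:
{"api": "play_rows", "payload": {"series": [[2.4,-3.9,0,0,1],[4.8,-7.8,0,0,1],[7.2,-11.7,0,0,1],[9.6,-15.6,0,0,1],[12,-19.5,0,0,1],[14.4,-23.4,0,0,1],[17,-27.2,0,0,1],[17,-27.2,0,0,1]]}}

```text
clock: 1.7
eef_pos: [643.8, -52.1, 241.3]
tool_rot: [-3.136, -0.002, -0.037]
force: [-0.6, -0.3, -1.3]
width: 0.0
```

Run:
```python
from h import *
s=status.read_state(); print(s["eef_pos"],s["tool_rot"],s["width"],s["qpos"],s["force"])
d=viewer.get_image("wrist"); d["pos"]=s["eef_pos"]; d["rot"]=s["tool_rot"]; np.save("wrist1.npy",d,allow_pickle=True)
print(d["vfov"],d["tool_from_camera"]); save("pics/wrist1.png",d["img"])
```

```text
[643.77796872 -52.10297641 241.30070441] [-3.13599261e+00 -1.69389459e-03 -3.66084623e-02] 0.043229766598631196 [-0.05082206  0.62692214  0.15439692  1.53485072 -0.11513008  0.98706599
 -1.46933353] [-0.62332132 -0.32060431 -1.33581976]
69.11492157095613 [[ 1.35529512e-03 -9.53309316e-01 -3.01992569e-01  7.69290035e+01]
 [ 9.99998443e-01  1.63322126e-03 -6.67804608e-04 -4.26130336e-01]
 [ 1.12984504e-03 -3.01991194e-01  9.53310045e-01 -1.31830281e+02]
 [ 0.00000000e+00  0.00000000e+00  0.00000000e+00  1.00000000e+00]]
```

View pics/wrist1.png

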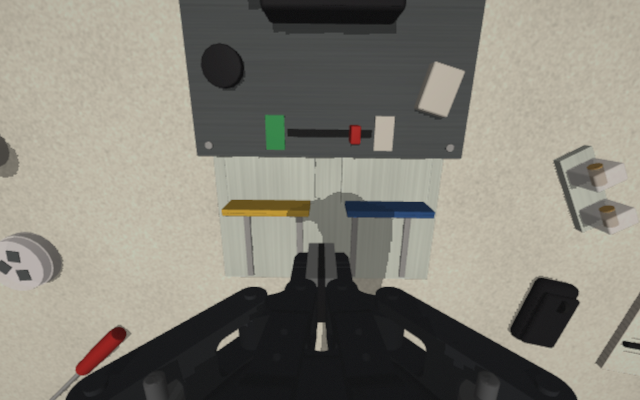

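The wrist view shows the roof's front corners at (197,156) and (462,158), the tab top around (355,130) and the green mark at (275,132). The yellow lip runs from (222,201) to (310,216) and the closed fingers are at (322,270). I'll cast rays from these.

```bash
cat >> h.py <<'E'
from scipy.spatial.transform import Rotation as Ro
def wplane(d,uv,z):
    T=np.array(d["tool_from_camera"]); Rt=Ro.from_euler("xyz",d["rot"]).as_matrix()
    o=Rt@T[:3,3]+d["pos"]; v=Rt@T[:3,:3]@np.linalg.inv(K(d))@np.array([uv[0],uv[1],1.])
    return o+v*(z-o[2])/v[2]
E
python3 - <<'E'
from h import *
d=np.load("wrist1.npy",allow_pickle=True).item(); im=d["img"]
fl,fr=[wplane(d,p,55)[:2] for p in((197,156.5),(462,158))]
u=(fr-fl); print("width",np.linalg.norm(u)); y=-u/np.linalg.norm(u); yaw=np.arctan2(-y[0],y[1]); o=(fl+fr)/2
x=np.array([y[1],-y[0]]); R=np.c_[x,y]; print("origin",o,"yaw",yaw,np.degrees(yaw)); np.save("pose.npy",np.r_[o,yaw])
C=lambda p,z:(R.T@(wplane(d,p,z)[:2]-o)).round(1)
for n,lo,hi in(("red",(0,130,80),(8,255,255)),("grn",(45,90,60),(85,255,255)),("yel",(18,100,60),(35,255,255)),("blue",(100,100,50),(125,255,255))):
    for s,c in blobs(im,lo,hi,60)[0]: print(n,s,c,C(c,55),C(c,60),C(c,79))
for p in((310,201),(310,216),(222,216)): print(p,C(p,60))
print("tab",[C(p,79) for p in((350,126),(361,126),(350,138))])
# lens cap & filter box edges
print("box",C((417,85),71),C((430,115),71),"cap",C((222,66),67))
print("tab0..lip world",(R@[26,-30]+o).round(1),(R@[-60,72]+o).round(1))
print("tool in chamber",(R.T@(d["pos"][:2]-o)).round(1), "tool yaw-chamber deg",np.degrees(d["rot"][2]-yaw))
print(im[195:222,265].tolist())
E
```

```text
width 290.29189433800053
origin [671.55785805 -60.35555614] yaw -0.03987273884996416 -2.284539653730258
red [350, 125, 11, 20, 196] [355.2, 134.4] [ 24.6 -27.5] [ 25.  -26.9] [ 26.4 -24.9]
red [76, 330, 48, 45, 774] [98.0, 353.3] [-272.9  316.2] [-267.9  311.4] [-248.7  292.9]
grn [265, 115, 20, 35, 669] [274.7, 131.9] [26.8 58.6] [27.1 57.8] [28.4 54.7]
yel [587, 163, 16, 7, 72] [594.7, 166.2] [  -8.2 -291.9] [  -7.3 -287.2] [  -3.9 -269.3]
yel [222, 200, 88, 17, 1336] [266.3, 207.9] [-59.  72.] [-57.4  71. ] [-50.9  67.1]
yel [600, 206, 14, 6, 74] [606.7, 208.5] [ -57.1 -319.6] [ -55.4 -314.5] [ -49.1 -295. ]
blue [345, 201, 90, 17, 1293] [388.3, 209.2] [-59.7 -69.1] [-58.  -67.9] [-51.5 -63.4]
(310, 201) [-48.8  21.1]
(310, 216) [-66.8  21.3]
(222, 216) [-67.5 122.6]
tab [array([ 34.4, -19.5]), array([ 34.5, -30.2]), array([ 22.9, -19.9])]
box [ 72.7 -83.6] [ 45.  -99.3] cap [ 89.3 104.9]
tab0..lip world [696.3 -91.4] [614.5  14. ]
tool in chamber [-28.1   7.1] tool yaw-chamber deg 0.18702926941967765
[[172, 173, 160], [172, 173, 160], [171, 173, 160], [171, 173, 160], [155, 153, 135], [113, 96, 52], [101, 80, 30], [101, 81, 31], [101, 81, 31], [102, 81, 31], [102, 81, 31], [102, 82, 31], [103, 82, 31], [103, 82, 31], [122, 97, 35], [165, 131, 48], [191, 151, 55], [182, 144, 52], [172, 136, 49], [182, 144, 52], [174, 141, 59], [171, 156, 117], [175, 176, 163], [174, 176, 163], [175, 175, 163], [174, 175, 163], [173, 175, 162]]
```

Call:
{"api": "play_rows", "payload": {"series": [[2.7,3.4,0,0,1],[5.4,6.7,0,0,1],[5.4,6.7,4,0,1],[5.4,6.7,8,0,1],[5.4,6.7,12,0,1],[5.4,6.7,14,0,1],[5.4,6.7,15,0,1],[5.4,6.7,15,0,1]]}}

```text
clock: 2.55
eef_pos: [689.8, -131.6, 90.9]
tool_rot: [3.141, 0.003, -0.049]
force: [-0.3, 0.7, 0.0]
width: 0.3
```

Run:
```python
from h import *
s=status.read_state(); ox,oy,yaw=np.load("pose.npy"); R=np.array([[np.cos(yaw),-np.sin(yaw)],[np.sin(yaw),np.cos(yaw)]])
print(s["clock"],s["eef_pos"],(R.T@(s["eef_pos"][:2]-[ox,oy])).round(1),s["force"].round(1))
d=viewer.get_image("wrist"); save("pics/wrist2.png",d["img"][80:380,160:480])
```

```text
2.55 [ 689.84488283 -131.63974668   90.94114461] [ 21.1 -70.5] [-0.3  0.7  0. ]
```

View pics/wrist2.png

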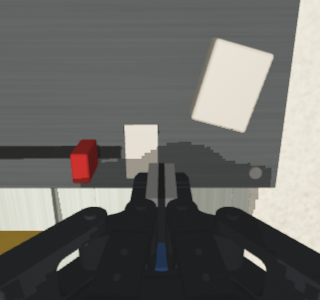

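The fingers stand to the right (-y) of the red tab, clear of the filter box. The tab is at crop (83,160) and the fingertips at (160,175). The arm measures about 10 mm off the command, so I'll let it settle.

Call:
{"api": "play_rows", "payload": {"series": [[0,0,0,0,1],[0,0,0,0,1],[0,0,0,0,1],[0,0,0,0,1]]}}

```text
clock: 3.0
eef_pos: [691.7, -130.4, 93.1]
tool_rot: [3.141, -0.001, -0.047]
force: [0.6, -0.2, 0.6]
width: 0.2
```

```bash
cat >> h.py <<'E'
def ch():
    s=status.read_state(); ox,oy,yaw=np.load("pose.npy"); R=np.array([[np.cos(yaw),-np.sin(yaw)],[np.sin(yaw),np.cos(yaw)]])
    print("t",s["clock"],"chamber xy",(R.T@(s["eef_pos"][:2]-[ox,oy])).round(1),"z",s["eef_pos"][2].round(1),"Fch",(R.T@s["force"][:2]).round(1),s["force"][2].round(1),"dyaw deg",np.degrees(s["tool_rot"][2]-yaw).round(2)); return s,R,np.array([ox,oy])
E
python3 -c "
from h import *
ch()"
```

```text
t 3.0 chamber xy [ 22.9 -69.2] z 93.1 Fch [ 0.6 -0.2] 0.6 dyaw deg -0.42
```

Call:
{"api": "play_rows", "payload": {"series": [[0.3,0,1,0,1],[0.3,0,1.9,0,1],[0.3,-0.5,1.9,0,1],[0.3,-1,1.9,0,1],[0.3,-1.5,1.9,0,1],[0.3,-2,1.9,0,1],[0.3,-2,1.9,0,1]]}}

```text
clock: 3.7
eef_pos: [695.6, -108.8, 73.6]
tool_rot: [-3.141, -0.001, -0.046]
force: [0.3, -0.6, -0.5]
width: -0.1
```

```bash
python3 -c "
from h import *
ch()"
```

```text
t 3.7 chamber xy [ 26.  -47.4] z 73.6 Fch [ 0.3 -0.6] -0.5 dyaw deg -0.33
```

Call:
{"api": "play_rows", "payload": {"series": [[0,-0.4,0,0,1],[0,-0.8,0,0,1],[0,-1.2,0,0,1],[0,-1.6,0,0,1],[0,-2,0,0,1],[0,-2,0,0,1]]}}

```text
clock: 4.3
eef_pos: [696.3, -89.5, 73.4]
tool_rot: [-3.141, -0.0, -0.047]
force: [0.5, 0.0, 0.2]
width: -0.2
```

```bash
python3 -c "
from h import *
ch()"
```

```text
t 4.3 chamber xy [ 25.9 -28.1] z 73.4 Fch [0.5 0.1] 0.2 dyaw deg -0.38
```

Run:
```python
from h import *
s,R,o=ch(); d=viewer.get_image("wrist"); d["pos"]=s["eef_pos"]; d["rot"]=s["tool_rot"]
for b,c in blobs(d["img"],(0,130,60),(8,255,255),60)[0]: print(b,c,(R.T@(wplane(d,c,72)[:2]-o)).round(1))
for b,c in blobs(d["img"],(45,90,60),(85,255,255),60)[0]: print("grn",b,c,(R.T@(wplane(d,c,55)[:2]-o)).round(1))
save("pics/wrist3.png",d["img"][80:380,160:480])
```

```text
t 4.3 chamber xy [ 25.9 -28.1] z 73.4 Fch [0.5 0.1] 0.2 dyaw deg -0.38
[273, 238, 25, 50, 901] [284.0, 261.2] [28.8 -8.6]
grn [147, 222, 46, 58, 2083] [170.2, 250.2] [26.7 58.9]
```

View pics/wrist3.png

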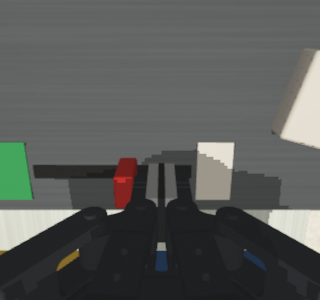

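The tab has moved to about y = -9 mm and the fingertip is against it, roughly 19 mm between centres. It needs about 39 mm more.

Call:
{"api": "play_rows", "payload": {"series": [[0,-0.5,0,0,1],[0,-1,0,0,1],[0,-1.5,0,0,1],[0,-2,0,0,1],[0,-2.5,0,0,1],[0,-3,0,0,1],[0,-3.4,0,0,1],[0,-3.4,0,0,1]]}}

```text
clock: 5.15
eef_pos: [697.8, -55.0, 73.2]
tool_rot: [-3.14, 0.0, -0.046]
force: [0.0, -0.2, -0.4]
width: -0.0
```

```bash
python3 -c "
from h import *
ch()"
```

```text
t 5.15 chamber xy [26.   6.4] z 73.2 Fch [ 0.  -0.2] -0.4 dyaw deg -0.37
```

Call:
{"api": "play_rows", "payload": {"series": [[0,-0.3,0,0,1],[0,-0.5,0,0,1],[0,-0.7,0,0,1],[0,-0.8,0,0,1],[0,-0.8,0,0,1],[0,-0.8,0,0,1]]}}

```text
clock: 5.75
eef_pos: [698.0, -50.1, 73.3]
tool_rot: [3.14, 0.0, -0.048]
force: [0.1, -4.8, -0.1]
width: -0.0
```

Run:
```python
from h import *
s,R,o=ch(); d=viewer.get_image("wrist"); d["pos"]=s["eef_pos"]; d["rot"]=s["tool_rot"]
for b,c in blobs(d["img"],(0,130,60),(8,255,255),60)[0]: print(b,c,(R.T@(wplane(d,c,72)[:2]-o)).round(1))
for b,c in blobs(d["img"],(45,90,60),(85,255,255),60)[0]: print("grn",b,c,(R.T@(wplane(d,c,55)[:2]-o)).round(1))
```

```text
t 5.75 chamber xy [26.  11.3] z 73.3 Fch [ 0.3 -4.7] -0.1 dyaw deg -0.48
[273, 238, 25, 50, 904] [284.3, 260.8] [29.2 30.6]
grn [219, 222, 41, 58, 2069] [239.2, 250.1] [26.9 58.5]
```

The tab is at its stop: it reads y ≈ 30.6 mm with 4.7 N of contact force. Next I back off, lift, and move over the gap behind the yellow lip.

Call:
{"api": "play_rows", "payload": {"series": [[0,0.5,0,0,1],[0,1,0,0,1],[0,1,-3,0,1],[0,1,-6,0,1],[-2,0,-6,0,1],[-4,-3,-6,0,1],[-5.4,-6,-6,0,1],[-5.4,-6,-6,0,1]]}}

```text
clock: 6.6
eef_pos: [645.1, 22.2, 133.3]
tool_rot: [-3.135, 0.003, -0.04]
force: [1.1, 1.1, -1.1]
width: 0.1
```

Call:
{"api": "play_rows", "payload": {"series": [[0,0,0,0,1],[0,0,0,0,1],[0,0,0,0,1]]}}

```text
clock: 6.9
eef_pos: [647.5, 12.4, 133.4]
tool_rot: [3.141, -0.001, -0.049]
force: [-0.4, -0.6, -0.4]
width: -0.5
```

Run:
```python
from h import *
s,R,o=ch(); d=viewer.get_image("wrist"); d["pos"]=s["eef_pos"]; d["rot"]=s["tool_rot"]
for n,lo,hi,z in(("red",(0,130,60),(8,255,255),72),("grn",(45,90,60),(85,255,255),55),("yel",(18,100,50),(35,255,255),60)):
    for b,c in blobs(d["img"],lo,hi,60)[0]: print(n,b,c,(R.T@(wplane(d,c,z)[:2]-o)).round(1))
save("pics/wrist4.png",d["img"])
```

```text
t 6.9 chamber xy [-26.9  71.7] z 133.4 Fch [-0.4 -0.6] -0.4 dyaw deg -0.54
red [372, 132, 23, 31, 598] [383.3, 146.8] [26.7 30.7]
grn [326, 119, 30, 51, 1458] [339.8, 143.7] [27.1 58.3]
yel [258, 236, 126, 29, 2586] [320.5, 248.6] [-53.   72.8]
```

View pics/wrist4.png

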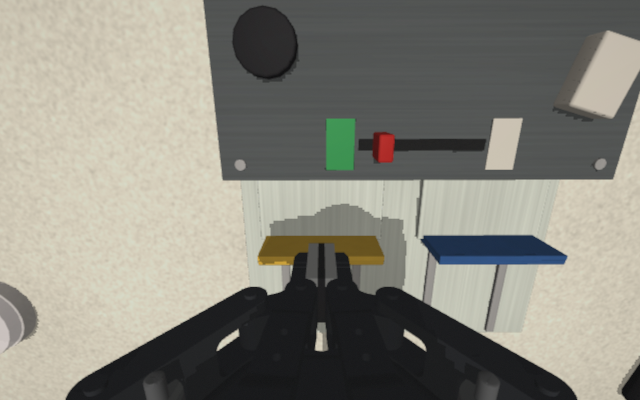

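The tab is still at y = 30.7 mm. The tool is centred on the yellow lip, between the lip and the chamber front, so I'll go down.

Call:
{"api": "play_rows", "payload": {"series": [[-0.2,0,3,0,1],[-0.2,0,5,0,1],[-0.2,0,6.5,0,1],[-0.2,0,7.5,0,1],[-0.2,0,8.2,0,1],[-0.2,0,8.8,0,1],[-0.2,0,8.8,0,1]]}}

```text
clock: 7.65
eef_pos: [645.0, 13.9, 44.9]
tool_rot: [3.142, 0.0, -0.047]
force: [0.5, 0.3, -0.3]
width: 0.2
```

```bash
python3 -c "
from h import *
ch()"
```

```text
t 7.65 chamber xy [-29.5  73.1] z 44.9 Fch [0.5 0.3] -0.3 dyaw deg -0.44
```

Call:
{"api": "play_rows", "payload": {"series": [[-0.4,0,0,0,1],[-0.8,0,0,0,1],[-1.2,0,0,0,1],[-1.6,0,0,0,1],[-2,0,0,0,1],[-2.4,0,0,0,1],[-2.8,0,0,0,1],[-3.2,0,0,0,1]]}}

```text
clock: 8.45
eef_pos: [613.5, 15.5, 45.6]
tool_rot: [-3.141, -0.001, -0.047]
force: [1.3, -0.2, 0.3]
width: 0.4
```

Call:
{"api": "play_rows", "payload": {"series": [[-0.5,0,0,0,1],[-1,0,0,0,1],[-1.5,0,0,0,1],[-2,0,0,0,1],[-2.5,0,0,0,1],[-3,0,0,0,1],[-3.5,0,0,0,1],[-4,0,0,0,1]]}}

```text
clock: 9.25
eef_pos: [572.8, 17.4, 45.4]
tool_rot: [3.142, -0.0, -0.047]
force: [1.2, 0.0, 1.4]
width: -0.2
```

Run:
```python
from h import *
s,R,o=ch(); d=viewer.get_image("wrist"); d["pos"]=s["eef_pos"]; d["rot"]=s["tool_rot"]
save("pics/wrist5.png",d["img"])
```

```text
t 9.25 chamber xy [-101.8   73.7] z 45.4 Fch [1.2 0.1] 1.4 dyaw deg -0.43
```

View pics/wrist5.png

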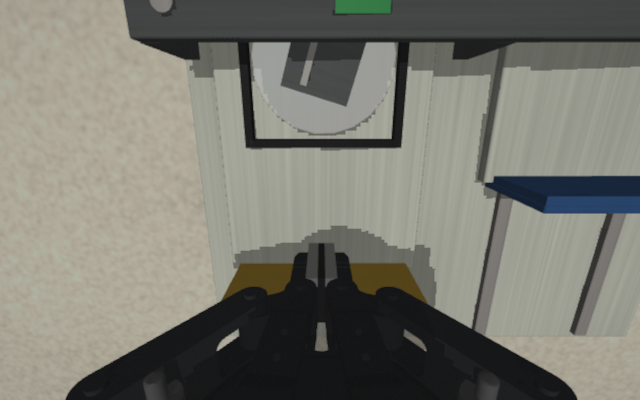

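The tray is coming out with the fingertip hooked behind the lip. The dish is lying in its pocket at (325,90), and the blue lip at (560,195) is untouched. I'll keep pulling to the stop.

Call:
{"api": "play_rows", "payload": {"series": [[-0.5,0,0,0,1],[-1,0,0,0,1],[-1.5,0,0,0,1],[-2,0,0,0,1],[-2.5,0,0,0,1],[-3,0,0,0,1],[-3.5,0,0,0,1],[-4,0,0,0,1]]}}

```text
clock: 10.1
eef_pos: [532.7, 19.2, 45.3]
tool_rot: [3.142, 0.0, -0.047]
force: [2.1, 1.1, -0.9]
width: -0.1
```

Call:
{"api": "play_rows", "payload": {"series": [[-0.3,0,0,0,1],[-0.6,0,0,0,1],[-0.9,0,0,0,1],[-1.2,0,0,0,1],[-1.5,0,0,0,1],[-1.5,0,0,0,1]]}}

```text
clock: 10.7
eef_pos: [517.3, 20.0, 45.3]
tool_rot: [-3.142, 0.001, -0.047]
force: [1.0, -0.5, 0.7]
width: 0.2
```

```bash
python3 -c "
from h import *
ch()"
```

```text
t 10.7 chamber xy [-157.4   74.1] z 45.3 Fch [ 1.  -0.5] 0.7 dyaw deg -0.43
```

Call:
{"api": "play_rows", "payload": {"series": [[-0.2,0,0,0,1],[-0.4,0,0,0,1],[-0.6,0,0,0,1],[-0.6,0,0,0,1],[-0.6,0,0,0,1]]}}

```text
clock: 11.2
eef_pos: [516.7, 20.1, 45.8]
tool_rot: [-3.142, -0.009, -0.048]
force: [8.3, -0.2, -5.8]
width: -0.1
```

```bash
python3 -c "
from h import *
ch()"
```

```text
t 11.2 chamber xy [-157.9   74.2] z 45.8 Fch [8.3 0.2] -5.8 dyaw deg -0.45
```

The force rises to 8 N and motion stops at x ≈ -158, so the tray is at its stop. I back off towards the chamber, lift clear, and check.

Call:
{"api": "play_rows", "payload": {"series": [[0.6,0,0,0,1],[1.2,0,0,0,1],[1.8,0,0,0,1],[1.8,0,0,0,1],[1.8,0,-3,0,1],[1.8,0,-7,0,1],[1.8,0,-12,0,1],[1.8,0,-17,0,1]]}}

```text
clock: 12.0
eef_pos: [528.9, 19.4, 216.6]
tool_rot: [3.141, 0.002, -0.047]
force: [1.0, -0.2, -0.2]
width: -0.0
```

Call:
{"api": "play_rows", "payload": {"series": [[0,0,-3,0,1],[0,0,-5,0,1],[0,0,-5,0,1],[0,0,-5,0,1]]}}

```text
clock: 12.4
eef_pos: [529.5, 19.5, 265.0]
tool_rot: [-3.141, 0.001, -0.047]
force: [0.1, 0.4, -0.2]
width: -0.2
```

Run:
```python
from h import *
s,R,o=ch(); d=viewer.get_image("wrist"); d["pos"]=s["eef_pos"]; d["rot"]=s["tool_rot"]
for n,lo,hi,z in(("red",(0,130,60),(8,255,255),72),("grn",(45,90,60),(85,255,255),55),("yel",(18,100,50),(35,255,255),60),("blue",(100,100,40),(125,255,255),60)):
    for b,c in blobs(d["img"],lo,hi,60)[0]: print(n,b,c,(R.T@(wplane(d,c,z)[:2]-o)).round(1))
save("pics/wrist6.png",d["img"])
e=viewer.get_image("scene"); save("pics/end.png",e["img"])
```

```text
t 12.4 chamber xy [-145.1   74.1] z 265.0 Fch [0.1 0.4] -0.2 dyaw deg -0.42
red [361, 0, 11, 16, 176] [366.0, 7.5] [26.1 30.3]
red [114, 253, 51, 52, 966] [138.7, 278.7] [-272.9  309.3]
grn [326, 0, 21, 33, 664] [335.6, 15.9] [23.7 58.9]
yel [281, 190, 83, 14, 1116] [322.1, 196.6] [-168.1   73.7]
blue [398, 102, 101, 8, 684] [449.0, 105.1] [-63.9 -66.4]
```

View pics/wrist6.png

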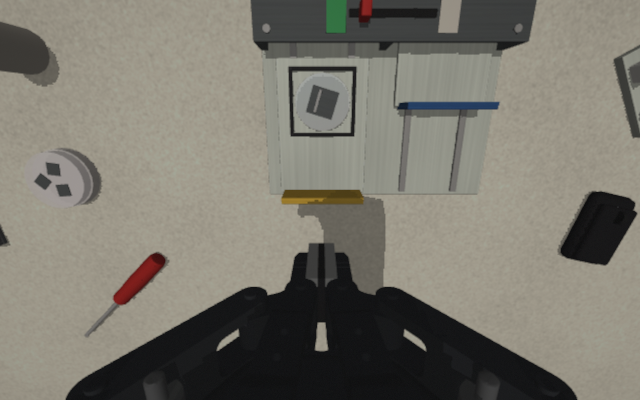

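The tray is fully out and the dish is centred in its pocket: dish (323,102), pocket centre (322,101). The tab is at the green end, the blue tray is shut and the neighbouring things look undisturbed. One number check, then I hand in.

Run:
```python
from h import *
s,R,o=ch(); d=viewer.get_image("wrist"); d["pos"]=s["eef_pos"]; d["rot"]=s["tool_rot"]
for n,p,z in(("yellow outer top edge",(322,204),60),("blue outer top edge",(449,109),60),("dish y",(323,102),33)): print(n,(R.T@(wplane(d,p,z)[:2]-o)).round(1))
a=np.load("scene.npy",allow_pickle=True).item()["img"]; e=viewer.get_image("scene")["img"]
D=(np.abs(a.astype(int)-e).max(2)>45).astype(np.uint8); n,l,st,c=cv2.connectedComponentsWithStats(D)
print([(t.tolist()) for t in st[1:] if t[4]>25])
order.finish_job()
```

```text
t 12.5 chamber xy [-145.6   74. ] z 264.0 Fch [0.1 0.2] -0.0 dyaw deg -0.43
yellow outer top edge [-178.1   73.6]
blue outer top edge [-68.9 -66.6]
dish y [-60.2  71.8]
[[53, 0, 95, 124, 3121], [247, 0, 37, 35, 675], [292, 0, 14, 8, 45], [314, 0, 42, 28, 861], [292, 20, 18, 16, 68], [307, 28, 9, 18, 62], [319, 30, 34, 29, 534], [313, 70, 43, 67, 1750], [130, 104, 154, 72, 2243], [286, 114, 27, 12, 144], [290, 125, 57, 65, 1601], [321, 199, 32, 25, 390]]
the job is handed in; nothing more can be done
```

I pushed the red tab to the green-mark end with the closed fingertip. Then I hooked the yellow lip from behind, drew the tray out at about 50 mm/s to its stop, lifted clear and handed in at about 12.5 s of the 42 s.

My last checks, measured in the chamber's frame from the wrist camera, with the front-face fit and calibration good to about 2 mm:

| Check | Measured | Target |
|---|---|---|
| Shutter tab (y) | 30.3 mm | 30 mm |
| Yellow lip, outer top edge (x) | -178.1 mm | -178 mm at 110 mm travel |
| Yellow dish behind the lip's inner face | about 110 mm | 110 mm |
| Blue lip, outer top edge (x) | -68.9 mm | -68 mm when shut |
| Force on the tool after lifting clear | about 0 N | no contact |

- **Bystanders:** Comparing start and end scene pictures showed changes only around the arm, its shadow and the yellow tray.
- **Not checked:** The blue dish is under the roof and could not be seen; nothing went near its tray.
- **Disagreed:** Pose readings taken right after fast moves were up to about 10 mm off, so I let the arm settle before descending. The wrist force read close to zero while the tab slid and only 1 to 2 N while the tray did, so I confirmed progress by camera. Only the two end stops gave clear readings, about 4.7 N and 8 N.

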